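# Hook and close the draw latch of a food-test kit case

## Task

The food-test kit case is packed and stands on the desk, but one of the two draw latches on its top is undone. Bring the latch's wire loop over and hook its bar under the nose of the keeper on the cover half, then push the lever over and down until it snaps flat and holds the cover drawn in; go by feel and force nothing (the bar pressed on the keeper with less than 10 N, the lever pushed or squeezed with less than 20 N). Leave the other things on the desk where they are.

Things in the scene. Friction and masses are not known exactly. Their poses are not given: they have to be found in the camera images.
- case: grey test-kit case standing on its long edge, fixed: 360 mm long, 124 thick, 230 high, blue handle 42 mm high on mid-top. Origin on the underside, mid-length, where the halves meet. +x goes across from the lever half (x = -70 mm) to the cover half (+54), y along the length, z up. The undone latch is at y = -105 mm; its twin at +105 is shut and fixed: a model of how this one must end
- cover_hinge (a joint): hinge of the cover half along the case's bottom edge, rad: 0.026 = pushed off by the springy gasket (6 mm gap at the top), 0 = gasket quite flat. The shut latch pulls it in to between 0.004 and 0.017
- lever_hinge (a joint): hinge of the undone latch's lever, rad: 0 = closed, flat along the top, pointing to case -x; grows as it swings up and over towards +x; 1.57 = upright; stop at 2.25. Friction (0.03 N m) holds it where it is left. With the loop hooked, the loop comes taut at 0.8 to 1.25 and pushing on takes 4 to 12 N at the tip; below the dead point, at 0.1 to 0.4, it snaps to 0 by itself
- lever_pivot (a point): centre of the lever's pivot, at case (-8, -105, 245) mm, 15 mm above the case's top; axes as the case's
- lever: steel lever: plate 24 mm wide (along case y), 3 thick, with a slightly curled thumb tip, reaching 54 mm from the pivot. Origin on the pivot, axes as the case's when closed; the plate runs along its own -x and its outer face lies 6.5 mm from the pivot along its own +z. Push on that face near the tip
- lever_tip (a point): point on the outer face of the lever near its tip, 44 mm from the pivot
- loop: U of 5 mm steel wire, 42 mm wide overall (along case y), 32 clear inside, pinned to the lever at (-15.5, 0, -3.9) mm of its frame; a light friction holds it where it is left. Origin on the pin, +x towards the bar, 55.8 mm away (threaded, give or take 0.8). Moving the bar swings the lever along. Pinch it from above across the 42 mm, close to the bar; it turns between the fingers
- loop_bar (a point): middle of the loop's crossbar (the part that is hooked); +x away from the pin along the loop, y along the bar
- cover: cover half; on its top the steel keeper, a hook 24 mm wide, open towards case +x. From seat, at nominal height: floor x -6 to +19 mm, its top at z -3; back wall x -6 to -3; nose x -6 to +5.5, z +4 to +8, its lip down to +3.4. It is clamped in slots, up to 5 mm higher or lower, which no reported pose shows: feel for it. Lower the bar on to the floor at x +11, then slide it to -x under the nose
- seat (a point): on the cover's keeper: nominal place of the middle of the bar when hooked, at case (30, -105, 245) mm with the cover fully in, 6 mm further along +x while the cover is off; axes as the case's; shows nothing of the hook's true height
- sample_jar_mid (a point): middle of a clear sample jar with red cap beside the case, 58 mm across, 75 mm high. Leave it where it is.
- reagent_bottle_mid (a point): middle of a small amber reagent bottle beside the case, 32 mm across, 72 mm high. Leave it where it is.
- strip_tube_mid (a point): middle of a white tube of test strips behind the case, 38 mm across, 85 mm high. Leave it where it is.
- meal_tray_mid (a point): middle of a divided steel food tray, 220 x 300 x 32 mm. Leave it where it is.
- glove_box_mid (a point): middle of a turquoise glove box, 115 x 235 x 75 mm. Leave it where it is.
- beaker_mid (a point): middle of a glass beaker, 68 mm across, 85 mm high. Leave it where it is.
- spoon: steel spoon lying on the desk, 170 mm long. Leave it where it is.

How it is judged (in metres and radians):
On the way:
1. the loop is hooked in the keeper and, let go, takes up the pull while the lever is still up (x of loop_bar in the frame of seat between -0.004 and 0.0035 m and contact force between loop and cover above 10 N and contact force between the fingers and loop below 0.3 N and value of joint lever_hinge above 0.4 rad), for 0.05 s.
At the end, for the whole second after the job is handed in: the lever lies flat (within 0.06 rad of closed, past its dead point), the loop's bar is hooked in the keeper (-4 to +3.5 mm from the nominal seat across the case) and pulls on it with more than 20 N, and the cover is drawn in (hinge below 0.020 rad) (x of loop_bar in the frame of seat between -0.004 and 0.0035 m and value of joint lever_hinge below 0.06 rad and contact force between loop and cover above 20 N and value of joint cover_hinge below 0.02 rad); the robot touches nothing.
It fails at once if the loop held in the fingers and forced against the keeper with more than 10 N (contact force between the fingers and loop above 0.3 N and contact force between loop and cover above 10 N).
It fails at once if the lever pushed or squeezed with more than 20 N (contact force between the fingers and loop below 0.3 N and contact force between any of the fingers, the arm and lever above 20 N).
It fails at once if another thing on the desk moved by more than 30 mm (distance of any of sample_jar_mid, reagent_bottle_mid, strip_tube_mid, meal_tray_mid, glove_box_mid, beaker_mid, spoon from where it was at the start of the episode above 0.03 m).
It also fails if it takes over 51 s, if anything falls off the work surface, if the arm or the gripper's body presses on something with over 40 N, if the wrist force passes 120 N, or if a joint passes its speed limit or range.

## Robot

A 6-joint arm with a two-finger parallel gripper is mounted at the origin on the work surface. World frame = base frame: x ahead of the robot, y to its left, z up, the work surface at z = 0. Lengths are in m, angles in degrees, forces in N, time in s.
With the tool pointing down it reaches from about 0.2 to 0.875 m from the base axis. Payload 3.4 kg.
Tool frame: the origin (TCP) lies at the very end of the fingers, on their centre line; the grasp point (between the pads) lies behind it (r.grip_point_offset is the y of the grasp point in the tool frame, in m); y points along the fingers, z is the direction in which the jaws open and shut, and the axes are right-handed (so a half turn about y gives the same grasp; the last joint's range is limited). The gripper opens to 94 mm and grips with 3 to 60 N. Pads are 16 mm wide; open, the fingers measure 119 mm over their backs; the gripper's body (75 mm by 177 mm) begins 78 mm behind the grasp point.
Start: joints at [-72.823, 15.808, 86.224, -0, 77.962, -6.933], TCP at [0.235, -0.525, 0.205] pointing down, gripper open.
Joint ranges: [-165.64, 165.64], [-43.16, 119.46], [12.63, 154.43], [-67.54, 247.53], [6.08, 155.33], [-154.97, 154.97]. Speed limits (degrees/s): [147.25, 147.25, 180, 180, 180, 180].

## Interface

Orientations are given as a 3x3 rotation matrix whose columns are the frame's x, y, z axes.
In Python, from plant import r gives the robot as it stands.
- The arm moves only by the shell command python3 -m creep 'ROWS'. ROWS is text: rows parted by semicolons, each of 7 numbers parted by spaces: the shift along the tool's x, y, z in cm, then the turn, a rotation vector about the tool's x, y, z in rad, then the finger opening in cm, from 0 to 9.4. In form: tx ty tz wx wy wz claw; .... A call has 1 to 8 rows; each row is the pose to reach, as a shift and turn from the pose commanded when the call began, along the tool's axes at that moment; what a row does not reach only later rows make up. A row lasts 1/8 s, in which the tool goes at most 62.5 mm and 10.7 degrees, less where a joint would pass 70% of its speed; a pose out of reach is approached as far as the arm can. A call with a gripper value outside its range is refused whole. The fingers move at their own pace and stop on an object; the grip force is fixed at half the most. Time passes only in rows, so rows that repeat a pose let the fingers close. It gives the time, the measured TCP pose, the force and the opening at its end, in the units of the state.
- r.sense(): the state, without advancing time (a new reading comes with each control period).
- r.get_image(name): name is "side" or "top" or "wrist"; returns the picture (384x512x3 uint8, blue, green, red); there is no depth.
- r.camera_info(name): a dict with "intrinsics" (3x3 intrinsics, pixels), "world_from_camera" (4x4, takes a point from camera to world coordinates); the wrist camera has in their place "T_tool_cam" (4x4, takes a point from camera to tool coordinates, whose origin is the TCP and whose axes are the tool frame's). Camera axes: x right, y up, looking along -z (the intrinsics and any distortion apply to the point x, -y, -z); pixel columns grow to the right and rows downward; lengths in m; the calibration is good to about 2 mm. A picture is of the moment at which its call begins: read the wrist's pose just before it. camera_info takes no time and is no camera call.
- r.sign_off(): hands the job in, once; it reports no verdict.
Trained networks look in the newest picture that a camera, given by its name, has taken for a name from the list of things; names that differ only in an ending like _2 or _b are one class to them, and where a whole thing is asked for, a point or a joint stands for the part that bears it (a point fixed in the world has none). Each returns a list of dicts, best first, with "score" (0 to 1); they miss things now and then, are a little off and sometimes report something else, mostly with a low value. They report only what shows in the picture. A call takes as long as a camera call.
- r.masks_of(camera, label): "region" (384x512 bool, what is visible of it) and "pixel" ([column, row] in pixels, amid what is visible of it).
- r.tip_of(camera, label): "pixel" ([column, row] in pixels: a listed point, or the origin of a listed thing).
The state is a dict: "time": time; "joint_pos": joint angles; "qvel": joint speeds; "joint_efforts": joint torques, N m; "position": TCP position; "tool_rot": TCP orientation; "wrist_force": force on the tool from outside, world axes, zero at the start; "moment": the same for the moment, N m; "opening": finger opening in m.
Only numpy, scipy, OpenCV 4.12 (cv2) and the standard library are available. Lean on these libraries where they do the work, as an engineer would, in place of code of your own. Each camera call takes 0.05 s, during which the arm holds its last target. There are 200 camera calls.

## Working session

There is one attempt and no reset: what is moved stays moved. The work goes in short steps, Python scripts to look and compute and a shell command to move; the robot and the scene stay as the last step left them, time stands still between calls to the robot, and variables do not carry over. Pictures are saved under pics/ and viewed, about 8 in all and at most 12, crops included, and the job is handed in when it is done.

```bash
mkdir -p pics; ls
cat > h.py <<'E'
import numpy as np, cv2
from plant import r
def cam(n, s=None):
    c=r.camera_info(n); K=np.array(c["intrinsics"])
    if n=="wrist":
        s=s or r.sense(); T=np.eye(4); T[:3,:3]=s["tool_rot"]; T[:3,3]=s["position"]; W=T@np.array(c["T_tool_cam"])
    else: W=np.array(c["world_from_camera"])
    return K,W,c
def ray(n,px,s=None):
    K,W,c=cam(n,s)
    u=np.linalg.solve(K,[px[0],px[1],1.]); d=W[:3,:3]@np.array([u[0],-u[1],-u[2]])
    return W[:3,3], d/np.linalg.norm(d)
def proj(n,p,s=None):
    K,W,c=cam(n,s); q=np.linalg.inv(W)@np.append(p,1); q=K@np.array([q[0],-q[1],-q[2]]); return q[:2]/q[2]
def atz(n,px,z,s=None):
    o,d=ray(n,px,s); return o+d*(z-o[2])/d[2]
def tri(rays):
    A=0;b=0
    for o,d in rays:
        P=np.eye(3)-np.outer(d,d); A=A+P; b=b+P@o
    x=np.linalg.solve(A,b); return x,[np.linalg.norm((np.eye(3)-np.outer(d,d))@(x-o)) for o,d in rays]
E
python3 - <<'E'
from h import *
s=r.sense(); print(s)
ims=[]
for n in ["side","top"]:
    i=r.get_image(n); ims.append(i); print({k:(np.round(v,3).tolist() if not isinstance(v,str) else v) for k,v in r.camera_info(n).items()})
    for l in ["case","lever_pivot","lever_tip","loop_bar","seat","lever","loop"]:
        print(n,l,[(np.round(d["pixel"],1),round(d["score"],2)) for d in r.tip_of(n,l)[:3]])
cv2.imwrite("pics/a.png",cv2.resize(np.vstack(ims),(512,768))[:, :]) 
cv2.imwrite("pics/side.png",ims[0]); cv2.imwrite("pics/top.png",ims[1])
cv2.imwrite("pics/both.png",cv2.resize(np.hstack(ims),(800,300)))
print(r.camera_info("wrist"))
E
```

```text
pics
{'time': 0.0, 'joint_pos': array([-7.28224482e+01,  1.58470491e+01,  8.62933735e+01,  2.54565227e-04,
        7.79625553e+01, -6.93184954e+00]), 'qvel': array([-0.0204755 , -0.00465188,  0.13910475, -0.01582972, -0.01448785,
        0.02401444]), 'joint_efforts': array([-5.80876695e-04, -4.04581296e+01, -2.37231088e+01,  7.01593515e-02,
        3.43927019e-02, -1.35895930e-04]), 'position': array([ 0.23471424, -0.52429806,  0.2046233 ]), 'tool_rot': array([[-9.12767603e-01, -5.26652597e-04,  4.08478918e-01],
       [-4.08479197e-01,  1.71841555e-03, -9.12766012e-01],
       [-2.21225932e-04, -9.99998385e-01, -1.78364067e-03]]), 'wrist_force': array([ 0.58393578, -0.67633396,  0.09608899]), 'moment': array([ 0.07085492, -0.00238247, -0.01465325]), 'opening': 0.09405070537681487}
{'intrinsics': [[427.417, 0.0, 254.04], [0.0, 427.417, 187.913], [0.0, 0.0, 1.0]], 'world_from_camera': [[-0.963, 0.169, -0.211, 0.251], [-0.27, -0.633, 0.726, 0.883], [-0.011, 0.755, 0.655, 0.935], [0.0, 0.0, 0.0, 1.0]]}
side case []
side lever_pivot [(array([227.9, 131.8]), 0.81)]
side lever_tip [(array
[... 612 characters left out ...]
0.4)]
top loop_bar [(array([280.3, 143.8]), 0.63)]
top seat [(array([278.5, 147.7]), 0.65)]
top lever [(array([282.1, 156.6]), 0.59)]
top loop [(array([279.3, 159.7]), 0.54)]
{'intrinsics': array([[301.08090076,   0.        , 254.11770899],
       [  0.        , 301.08090076, 194.2788998 ],
       [  0.        ,   0.        ,   1.        ]]), 'T_tool_cam': array([[-2.45875542e-04, -9.73725415e-01, -2.27725176e-01,
        -6.70239890e-02],
       [-3.42994949e-04,  2.27725252e-01, -9.73725368e-01,
        -1.80425883e-01],
       [ 9.99999911e-01, -1.61306668e-04, -3.89974969e-04,
        -1.32383036e-03],
       [ 0.00000000e+00,  0.00000000e+00,  0.00000000e+00,
         1.00000000e+00]])}
```

Run:
```python
from h import *
P={"lever_pivot":[(227.9,131.8),(281.9,154.9)],"lever_tip":[(231.9,123.1),(280.5,155)],"loop_bar":[(215.3,123.1),(280.3,143.8)],"seat":[(210.7,136.2),(278.5,147.7)]}
for k,(a,b) in P.items(): print(k,tri([ray("side",a),ray("top",b)]), atz("top",b,.245))
a=cv2.imread("pics/side.png"); b=cv2.imread("pics/top.png")
c1=cv2.resize(a[70:220,130:330],(400,300),interpolation=3)
c2=cv2.resize(b[90:240,170:370],(400,300),interpolation=3)
cv2.imwrite("pics/p1.png",np.vstack([np.hstack([cv2.resize(a,(400,300)),cv2.resize(b,(400,300))]),np.hstack([c1,c2])]))
```

```text
lever_pivot (array([ 0.60480208, -0.08323705,  0.25801305]), [np.float64(0.002178797331147931), np.float64(0.0021787973311479724)]) [ 0.60443535 -0.08442537  0.245     ]
lever_tip (array([ 0.59502722, -0.0784878 ,  0.29204556]), [np.float64(0.002921665810925325), np.float64(0.0029216658109255484)]) [ 0.60418836 -0.07979037  0.245     ]
loop_bar (array([ 0.6379288 , -0.07729019,  0.28526163]), [np.float64(0.002919809754006366), np.float64(0.002919809754006424)]) [ 0.6415646  -0.07987719  0.245     ]
seat (array([ 0.6413819 , -0.06973122,  0.24453235]), [np.float64(0.013144664504811781), np.float64(0.013144664504811703)]) [ 0.6286522  -0.07365854  0.245     ]
```

View pics/p1.png

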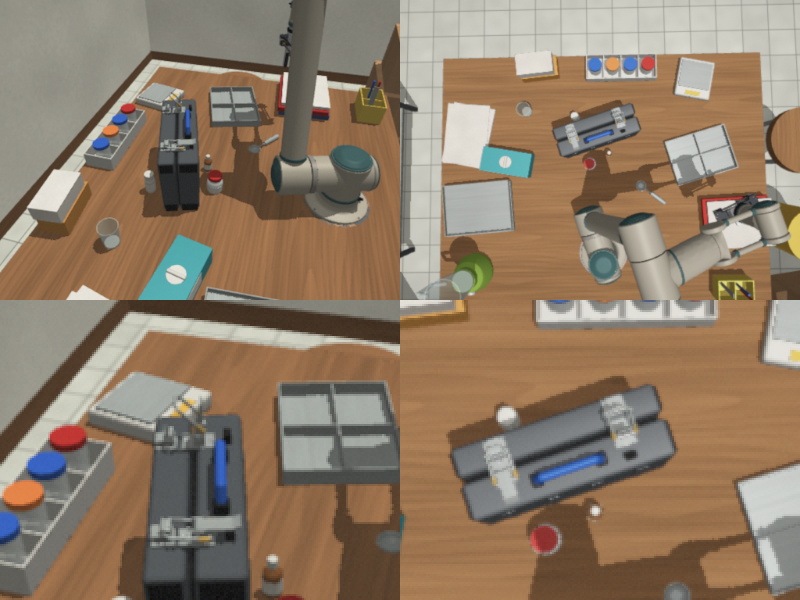

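The top view shows the case tilted by about 15°: lever half towards the robot, undone latch on the right at about (280,150), shut twin at about (220,175). The side view shows the loop and lever standing up at the far end.

Run:
```python
from h import *
r.get_image("top")
m=r.masks_of("top","case")
m=m[0]["region"].astype(np.uint8)
ys,xs=np.nonzero(m); rc=cv2.minAreaRect(np.c_[xs,ys].astype(np.float32)); print(rc)
bx=cv2.boxPoints(rc); w=np.array([atz("top",p,.225) for p in bx]); print(w.round(3))
e=w[1]-w[0]; f=w[2]-w[1]; L=e if np.linalg.norm(e)>np.linalg.norm(f) else f; print(np.linalg.norm(e),np.linalg.norm(f))
L/=np.linalg.norm(L); L*=np.sign(L[1]); print("case y",L, "ang",np.degrees(np.arctan2(-L[0],L[1])))
s=r.sense(); R=s["tool_rot"]; print("grip off",r.grip_point_offset)
z=-L; z[2]=0; z/=np.linalg.norm(z); y=np.array([0,0,-1.]); x=np.cross(y,z); G=np.c_[x,y,z]
from scipy.spatial.transform import Rotation as Ro
print("rotvec",Ro.from_matrix(R.T@G).as_rotvec())
cx=-x; piv=np.array([.604,-.083,.245]); t=piv+cx*.03; t[2]=.39
print("target",t,"shift cm",100*R.T@(t-s["position"]))
```

```text
((251.40003967285156, 167.70001220703125), (42.058292388916016, 109.09857177734375), 71.56504821777344)
[[ 0.579  0.214  0.225]
 [ 0.689 -0.136  0.225]
 [ 0.553 -0.178  0.225]
 [ 0.444  0.17   0.225]]
0.3670400549038716 0.1418271443319206
case y [-0.3007073   0.95371648 -0.        ] ang 17.500089959379963
grip off -0.0188
rotvec [-1.15029992e-04  1.15372691e-01  4.27602425e-05]
target [ 0.63261149 -0.07397878  0.39      ] shift cm [-54.72115552 -18.45424398 -24.90639048]
```

```bash
python3 -m creep '0 -6 0 0 0 0 9.4; -2 -12 -1 0 0 0 9.4; -6 -17 -4 0 0.1154 0 9.4; -12 -18.5 -7 0 0.1154 0 9.4; -17.5 -18.5 -9 0 0.1154 0 9.4; -23 -18.5 -11 0 0.1154 0 9.4; -28.5 -18.5 -13 0 0.1154 0 9.4; -34 -18.5 -15.5 0 0.1154 0 9.4'
python3 - <<'E'
from h import *
s=r.sense();R=s["tool_rot"];print("shift",100*R.T@(np.array([.6326,-.074,.39])-s["position"]))
E
```

```text
time: 1.9
position: [0.4833, -0.243, 0.3905]
tool_rot: [[-0.954, 0.001, 0.301], [-0.301, -0.001, -0.954], [-0.0, -1.0, 0.001]]
wrist_force: [0.7, -0.8, -0.0]
opening: 0.0941
shift [-19.32341409   0.05068372 -11.63158074]
```

```bash
python3 -m creep '-5 0 -3 0 0 0 9.4; -10 0 -6 0 0 0 9.4; -15 0 -9 0 0 0 9.4; -19.3 0 -11.6 0 0 0 9.4; -19.3 0 -11.6 0 0 0 9.4'
cat > look.py <<'E'
from h import *
import sys
s=r.sense(); i=r.get_image("wrist"); cv2.imwrite("pics/%s.png"%sys.argv[1],i)
print(s["position"].round(4),s["time"])
for l in ["lever_pivot","lever_tip","loop_bar","seat","lever","loop"]:
    print(l,[(np.round(d["pixel"],1),round(d["score"],2)) for d in r.tip_of("wrist",l)[:3]])
E
python3 look.py w1
```

```text
time: 2.52
position: [0.6329, -0.0729, 0.389]
tool_rot: [[-0.952, -0.001, 0.305], [-0.305, 0.001, -0.952], [0.001, -1.0, -0.002]]
wrist_force: [0.6, -0.4, 0.2]
opening: 0.0939
[ 0.6329 -0.0729  0.389 ] 2.525
lever_pivot [(array([252.1, 211.3]), 0.93)]
lever_tip [(array([250.2, 229.6]), 0.78)]
loop_bar [(array([251.4, 196.1]), 0.79), (array([251.3, 210.9]), 0.38)]
seat [(array([255.3, 171.8]), 0.95), (array([252.6, 198.5]), 0.5)]
lever [(array([251. , 210.2]), 0.76)]
loop []
```

View pics/w1.png

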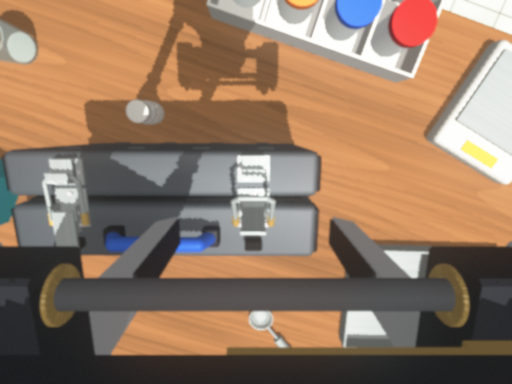

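Run:
```python
from h import *
s=r.sense()
i=cv2.imread("pics/w1.png"); cv2.imwrite("pics/w1c.png",cv2.resize(i[140:260,190:320],(780,600)[0:2] if 0 else (650,600),interpolation=3))
print(atz("wrist",(252.1,211.3),.245,s),atz("wrist",(255.3,171.8),.245,s))
for z in (.27,.28,.285,.29,.3): print(z,atz("wrist",(251.4,196.1),z,s),atz("wrist",(250.2,229.6),z,s))
x=-s["tool_rot"][:,0]
for k,p in dict(piv=(252.1,211.3),seat=(255.3,171.8)).items(): print(k, x@(atz("wrist",p,.245,s)))
```

```text
[ 0.60153358 -0.08231445  0.245     ] [ 0.64552826 -0.07226324  0.245     ]
0.27 [ 0.62392043 -0.07472797  0.27      ] [ 0.58876681 -0.08434172  0.27      ]
0.28 [ 0.62623323 -0.07409177  0.28      ] [ 0.59224556 -0.08338665  0.28      ]
0.285 [ 0.62738963 -0.07377366  0.285     ] [ 0.59398494 -0.08290912  0.285     ]
0.29 [ 0.62854603 -0.07345556  0.29      ] [ 0.59572431 -0.08243159  0.29      ]
0.3 [ 0.63085883 -0.07281935  0.3       ] [ 0.59920306 -0.08147652  0.3       ]
piv 0.5495377713525009
seat 0.5945253821134798
```

View pics/w1c.png

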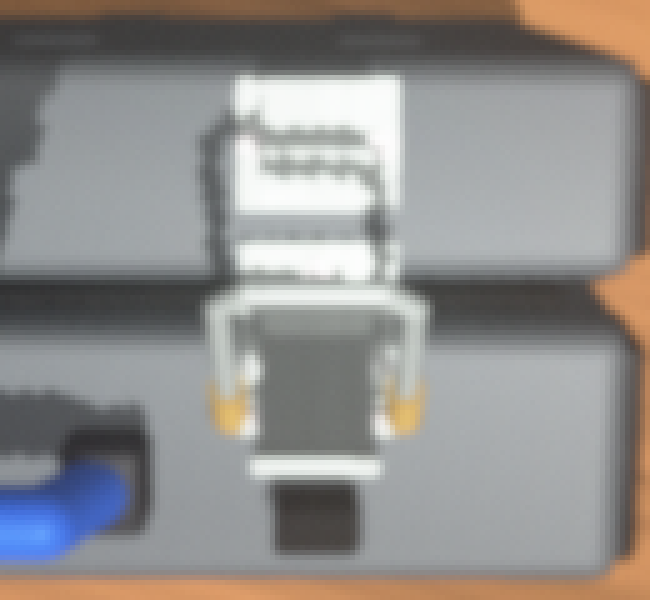

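```bash
cat > fit.py <<'E'
from h import *
from scipy.optimize import least_squares
s=r.sense()
def pts(p):
    px,py,yaw,th,ph=p; X=np.array([np.cos(yaw),np.sin(yaw),0]); Z=np.array([0,0,1.]); P=np.array([px,py,.245])
    f=lambda a,b:P+a*X+b*Z
    c,q=np.cos(th),np.sin(th)
    pin=(-.0155*c-.0039*q,.0155*q-.0039*c)
    return dict(lever_pivot=P,lever_tip=f(-.044*c+.0065*q,.044*q+.0065*c),lever_end=f(-.054*c+.0055*q,.054*q+.0055*c),seat=f(.044,0),
      loop_bar=f(pin[0]+.0558*np.cos(ph),pin[1]+.0558*np.sin(ph)))
M=[("wrist","lever_pivot",(252.1,211.3)),("wrist","lever_tip",(250.2,229.6)),("wrist","loop_bar",(253.6,199.6)),("wrist","seat",(255.3,171.8)),("wrist","lever_end",(253.2,233.4)),
("top","lever_pivot",(281.9,154.9)),("top","loop_bar",(280.3,143.8)),("top","seat",(278.5,147.7)),("side","lever_pivot",(227.9,131.8)),("side","lever_tip",(231.9,123.1)),("side","loop_bar",(215.3,123.1)),("side","seat",(210.7,136.2))]
C={n:cam(n,s)[:2] for n in("wrist","top","side")}
def pr(n,p):
    K,W=C[n]; q=np.linalg.inv(W)@np.append(p,1); q=K@np.array([q[0],-q[1],-q[2]]); return q[:2]/q[2]
def res(p):
    d=pts(p); return np.concatenate([(pr(n,d[l])-m)*(1 if n=="wrist" else 2 ) for n,l,m in M]+[[(p[2]-.3054)*200]])
o=least_squares(res,[.603,-.083,.305,1.4,.8],loss="soft_l1"); print(o.x.round(4),o.cost)
for m,e in zip(M,o.fun[:-1].reshape(-1,2) if 0 else res(o.x)[:-1].reshape(-1,2)): print(m[0],m[1],e.round(1))
for k,v in pts(o.x).items(): print(k,v.round(4))
E
python3 fit.py
```

```text
[ 0.6031 -0.0835  0.3036  1.2714  0.7976] 48.393112463948256
wrist lever_pivot [ 1.4 -1. ]
wrist lever_tip [ 3.3 -0.3]
wrist loop_bar [-0.2 -4.9]
wrist seat [-1.8 -0.1]
wrist lever_end [0.2 3. ]
top lever_pivot [-0.5  0.8]
top loop_bar [-2.   0.4]
top seat [-2.2 -9.8]
side lever_pivot [3.2 7.8]
side lever_tip [-1.5 -1.1]
side loop_bar [ 4.5 -6.3]
side seat [ 6.9 -0.2]
lever_pivot [ 0.6031 -0.0835  0.245 ]
lever_tip [ 0.5966 -0.0855  0.289 ]
lever_end [ 0.5929 -0.0867  0.2982]
seat [ 0.6451 -0.0703  0.245 ]
loop_bar [ 0.6323 -0.0743  0.2986]
```

```bash
python3 -m creep '0.3 3 -0.1 0 0 0 9.4; 0.7 6 -0.2 0 0 0 9.4; 0.7 6 -0.2 0 0 0 9.4'
python3 look.py w2
python3 - <<'E'
import cv2
i=cv2.imread("pics/w2.png"); cv2.imwrite("pics/w2c.png",cv2.resize(i[120:270,170:340],(680,600),interpolation=3))
E
```

```text
time: 3.25
position: [0.6219, -0.0765, 0.3286]
tool_rot: [[-0.954, -0.005, 0.299], [-0.299, 0.001, -0.954], [0.004, -1.0, -0.002]]
wrist_force: [-0.3, -0.2, -0.3]
opening: 0.0938
[ 0.6219 -0.0765  0.3286] 3.25
lever_pivot [(array([251.8, 219.5]), 0.69)]
lever_tip [(array([252.5, 241.5]), 0.57)]
loop_bar [(array([252.1, 204.5]), 0.84)]
seat [(array([250. , 169.6]), 0.88)]
lever [(array([252.3, 218.8]), 0.71)]
loop [(array([252.4, 172.4]), 0.49)]
```

View pics/w2c.png

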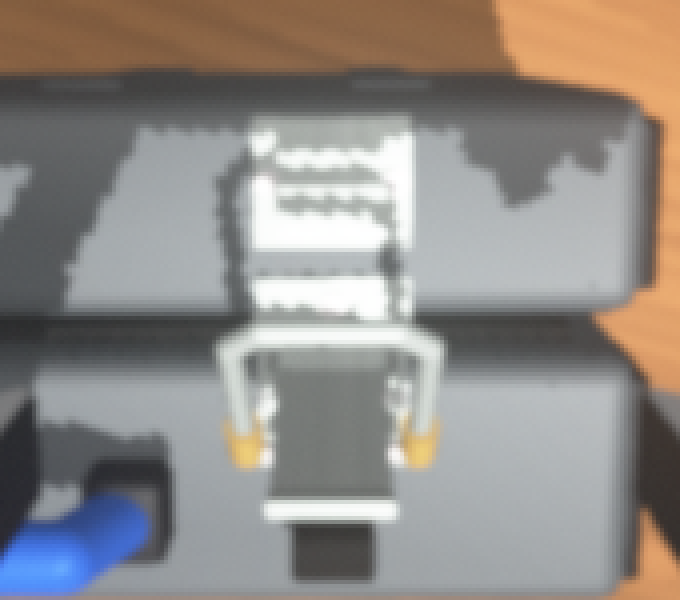

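Run:
```python
from h import *
s=r.sense(); R1=np.array([[-0.952,-0.001,0.305],[-0.305,0.001,-0.952],[0.001,-1.0,-0.002]])
s1=dict(tool_rot=R1,position=np.array([.6329,-.0729,.389]))
def at(px,depth,s):
    K,W,c=cam("wrist",s); u=np.linalg.solve(K,[*px,1.])*depth; return (W@np.array([u[0],-u[1],-u[2],1]))[:3]
print(at((253.7,199.6),.283,s1),at((252.7,204.2),.223,s))
T=lambda p:(s["tool_rot"].T@(p-s["position"]))*100
print("tool cm",T(at((252.7,204.2),.223,s)), "pivot",T(atz("wrist",(251.8,219.5),.245,s)),"seat",T(atz("wrist",(250,169.6),.245,s)))
print("qs piv",atz("wrist",(251.8,219.5),.245,s),"seat",atz("wrist",(250,169.6),.245,s))
K,W,c=cam("wrist",s)
print(s["position"],s["joint_pos"])
```

```text
[ 0.62994575 -0.07187649  0.29500415] [ 0.63231862 -0.07126781  0.29664823]
tool cm [-0.89354261  3.50436644 -0.24297152] pivot [ 1.96481379  8.66346325 -0.35164498] seat [-2.70571123  8.67241914 -0.50560504]
qs piv [ 0.6048465  -0.07885541  0.245     ] seat [ 0.64892933 -0.06334856  0.245     ]
[ 0.62444775 -0.07624885  0.3316774 ] [-1.32919731e+01  1.84324272e+01  6.50462086e+01 -5.51276771e-03
  9.63874037e+01  5.92152046e+01]
```

```bash
python3 -m creep '-0.3 2 -0.25 0 0 0 7; -0.4 4 -0.25 0 0 0 6; -0.4 4.5 -0.25 0 0 0 5.5;-0.4 4.5 -0.25 0 0 0 5.5'
python3 - <<'E'
from h import *
s=r.sense(); print(s["position"],s["wrist_force"].round(1)); i=r.get_image("wrist"); cv2.imwrite("pics/w3.png",cv2.resize(i[120:270,170:340],(680,600),interpolation=3))
E
```

```text
time: 4.1
position: [0.6271, -0.0725, 0.2858]
tool_rot: [[-0.954, 0.0, 0.301], [-0.301, -0.0, -0.954], [-0.0, -1.0, 0.0]]
wrist_force: [0.5, 0.8, 0.1]
opening: 0.0577
[ 0.62709236 -0.07250205  0.28583433] [0.5 0.8 0.1]
```

View pics/w3.png

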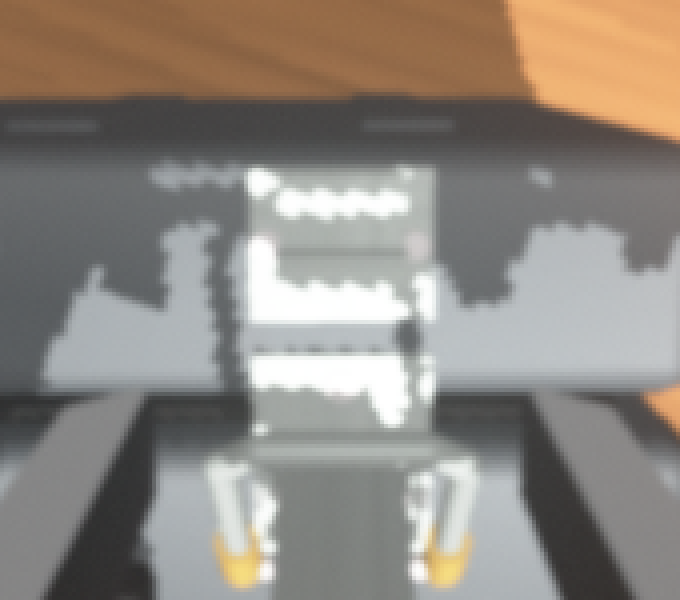

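Run:
```python
from h import *
R=np.array([[-0.954,0,0.3],[-0.3,0,-0.954],[0,-1.0,0]])
V=[((.6329,-.0729,.389),(253.7,199.6),np.array([[-0.952,-0.001,0.305],[-0.305,0.001,-0.952],[0.001,-1.0,-0.002]])),((.6219,-.0765,.3286),(252.7,204.2),np.array([[-0.954,-0.005,0.299],[-0.299,0.001,-0.954],[0.004,-1.0,-0.002]])),((.6271,-.0725,.2858),(255.7,232.0),R)]
rs=[ray("wrist",p,dict(position=np.array(t),tool_rot=Q)) for t,p,Q in V]
p,e=tri(rs);print(p,e)
print(tri([rs[0],rs[2]]))
s=r.sense();print(s["position"],100*s["tool_rot"].T@(p-s["position"]))
```

```text
[ 0.62852081 -0.07190268  0.28960646] [np.float64(0.00039628392937320197), np.float64(0.00013671001900647512), np.float64(0.0002601814995946417)]
(array([ 0.62845559, -0.0719953 ,  0.2893345 ]), [np.float64(0.000327815019423806), np.float64(0.00032781501942372014)])
[ 0.62732711 -0.07255748  0.28631931] [-0.13390434 -0.32858568 -0.02629405]
```

```bash
python3 -m creep '0.1 0.4 0 0 0 0 5.5; 0.1 0.4 0 0 0 0 4.8; 0.1 0.4 0 0 0 0 3.6; 0.1 0.4 0 0 0 0 3.6; 0.1 0.4 0 0 0 0 3.6'
```

```text
time: 4.78
position: [0.6263, -0.0732, 0.2817]
tool_rot: [[-0.954, 0.001, 0.3], [-0.3, -0.001, -0.954], [-0.001, -1.0, 0.001]]
wrist_force: [0.7, -1.8, 1.2]
opening: 0.0408
```

```bash
python3 -m creep '-0.7 0.4 0 0 0 0 3.6; -1.4 0.8 0 0 0 0 3.6; -2.1 1.3 0 0 0 0 3.6; -2.8 1.8 0 0 0 0 3.6; -2.8 2.2 0 0 0 0 3.6; -2.8 2.2 0 0 0 0 3.6'
python3 look.py w4;python3 - <<'E'
import cv2
i=cv2.imread("pics/w4.png"); cv2.imwrite("pics/w4c.png",cv2.resize(i[150:300,170:340],(680,600),interpolation=3))
E
```

```text
time: 5.52
position: [0.6542, -0.0642, 0.2594]
tool_rot: [[-0.954, 0.003, 0.301], [-0.301, 0.0, -0.954], [-0.003, -1.0, 0.001]]
wrist_force: [2.0, -2.9, 1.0]
opening: 0.0404
[ 0.6542 -0.0642  0.2594] 5.525
lever_pivot []
lever_tip [(array([255.3, 278.3]), 0.66)]
loop_bar []
seat [(array([254.7, 236.1]), 0.8)]
lever []
loop []
```

View pics/w4c.png

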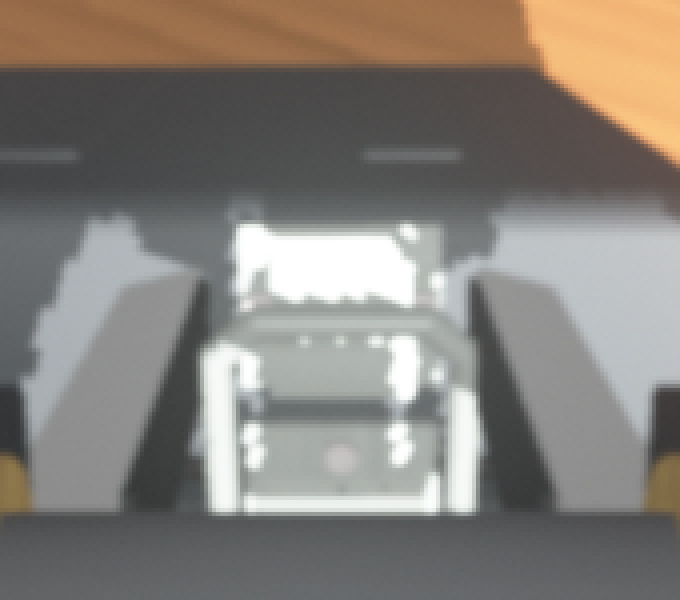

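Run:
```python
from h import *
R=np.array([[-0.954,0.003,0.301],[-0.301,0,-0.954],[-0.003,-1.0,0.001]]); s=dict(position=np.array([.6542,-.0642,.2594]),tool_rot=R)
c=np.array([.954,.3,0]); print("tcp X",c@s["position"])
print("seat",c@atz("wrist",(254.7,236.1),.245,s))
for z in (.26,.264,.268): print(z,"bar",c@atz("wrist",(254,230),z,s))
for row in (206.2,225): print(row,[ (z,(c@atz("wrist",(254,row),z,s)).round(4)) for z in(.242,.25)])
print(c@[.6285,-.0719,0])
s=r.sense();print(s["position"],s["wrist_force"])
```

```text
tcp X 0.6048468
seat 0.5967052858707532
0.26 bar 0.6065185283914554
0.264 bar 0.6079562736825554
0.268 bar 0.6093940189736555
206.2 [(0.242, np.float64(0.6172)), (0.25, np.float64(0.6193))]
225 [(0.242, np.float64(0.6037)), (0.25, np.float64(0.6064))]
0.578019
[ 0.65387099 -0.06425452  0.26021929] [ 3.92486585 -2.51291378  0.87699343]
```

```bash
python3 -m creep '-0.05 0.4 0 0 0 0 3.6; -0.1 0.8 0 0 0 0 3.6; -0.1 0.9 0 0 0 0 3.6; -0.1 0.9 0 0 0 0 3.6'
```

```text
time: 6.38
position: [0.6544, -0.0642, 0.2507]
tool_rot: [[-0.954, 0.002, 0.301], [-0.301, -0.001, -0.954], [-0.002, -1.0, 0.001]]
wrist_force: [5.0, -2.0, 2.3]
opening: 0.0408
```

```bash
python3 -m creep '0 0.1 0 0 0 0 3.6;0 0.2 0 0 0 0 3.6;0 0.2 0 0 0 0 3.6'
```

```text
time: 6.75
position: [0.6545, -0.0642, 0.2488]
tool_rot: [[-0.954, 0.002, 0.301], [-0.301, -0.0, -0.954], [-0.002, -1.0, 0.001]]
wrist_force: [4.2, -2.5, 1.7]
opening: 0.0405
```

```bash
python3 -m creep '0 0.1 0 0 0 0 3.6;0 0.2 0 0 0 0 3.6;0 0.2 0 0 0 0 3.6'
```

```text
time: 7.12
position: [0.654, -0.0642, 0.2465]
tool_rot: [[-0.954, 0.001, 0.301], [-0.301, -0.0, -0.954], [-0.001, -1.0, 0.001]]
wrist_force: [4.6, -2.0, 1.7]
opening: 0.0405
```

```bash
python3 -m creep '0 0.1 0 0 0 0 3.6;0 0.1 0 0 0 0 3.6'
```

```text
time: 7.38
position: [0.6539, -0.0642, 0.2455]
tool_rot: [[-0.954, 0.001, 0.301], [-0.301, -0.0, -0.954], [-0.001, -1.0, 0.001]]
wrist_force: [4.4, -3.0, 1.1]
opening: 0.0401
```

```bash
python3 -m creep '0 0.1 0 0 0 0 3.6;0 0.1 0 0 0 0 3.6'
```

```text
time: 7.62
position: [0.6538, -0.0642, 0.2444]
tool_rot: [[-0.954, 0.001, 0.301], [-0.301, -0.0, -0.954], [-0.0, -1.0, 0.001]]
wrist_force: [4.5, -3.0, 2.0]
opening: 0.0405
```

```bash
python3 -m creep '0 0.1 0 0 0 0 3.6;0 0.1 0 0 0 0 3.6'
```

```text
time: 7.88
position: [0.6537, -0.0642, 0.2434]
tool_rot: [[-0.954, 0.0, 0.301], [-0.301, -0.0, -0.954], [-0.0, -1.0, 0.0]]
wrist_force: [4.7, -3.0, 2.2]
opening: 0.0406
```

```bash
python3 -m creep '0 0.1 0 0 0 0 3.6;0 0.1 0 0 0 0 3.6'
```

```text
time: 8.12
position: [0.6535, -0.0644, 0.2423]
tool_rot: [[-0.954, -0.0, 0.301], [-0.301, -0.001, -0.954], [0.0, -1.0, 0.001]]
wrist_force: [3.8, -3.7, 2.1]
opening: 0.0407
```

```bash
python3 -m creep '0 0.1 0 0 0 0 3.6;0 0.1 0 0 0 0 3.6'
```

```text
time: 8.38
position: [0.6534, -0.0644, 0.2412]
tool_rot: [[-0.954, -0.001, 0.301], [-0.301, -0.001, -0.954], [0.001, -1.0, 0.0]]
wrist_force: [4.1, -4.0, 1.8]
opening: 0.0403
```

```bash
python3 -m creep '0 0.1 0 0 0 0 3.6;0 0.1 0 0 0 0 3.6'
```

```text
time: 8.62
position: [0.6531, -0.0643, 0.2402]
tool_rot: [[-0.954, -0.001, 0.301], [-0.301, -0.001, -0.954], [0.001, -1.0, 0.0]]
wrist_force: [2.5, -3.7, 1.6]
opening: 0.0406
```

```bash
python3 -m creep '-0.05 0.1 0 0 0 0 3.6;-0.05 0.1 0 0 0 0 3.6'
```

```text
time: 8.88
position: [0.6534, -0.0643, 0.2392]
tool_rot: [[-0.954, -0.002, 0.301], [-0.301, -0.001, -0.954], [0.002, -1.0, 0.0]]
wrist_force: [1.4, -4.5, 2.5]
opening: 0.0404
```

```bash
python3 -m creep '0 0.1 0 0 0 0 3.6;0 0.1 0 0 0 0 3.6'
```

```text
time: 9.12
position: [0.6535, -0.0642, 0.2382]
tool_rot: [[-0.954, -0.001, 0.301], [-0.301, -0.001, -0.954], [0.001, -1.0, 0.0]]
wrist_force: [0.9, -4.7, 3.3]
opening: 0.0405
```

```bash
python3 -m creep '0 0.1 0 0 0 0 3.6;0 0.1 0 0 0 0 3.6'
```

```text
time: 9.38
position: [0.6536, -0.0641, 0.2371]
tool_rot: [[-0.954, -0.001, 0.3], [-0.3, -0.0, -0.954], [0.001, -1.0, -0.0]]
wrist_force: [0.7, -4.8, 2.6]
opening: 0.0408
```

```bash
python3 look.py w5;python3 - <<'E'
import cv2
i=cv2.imread("pics/w5.png"); cv2.imwrite("pics/w5c.png",cv2.resize(i[180:300,185:325],(700,600),interpolation=3))
E
```

```text
[ 0.6536 -0.0641  0.2371] 9.375
lever_pivot [(array([254.4, 318.4]), 0.97), (array([254.6, 224.8]), 0.69)]
lever_tip [(array([103.5, 124.8]), 0.38)]
loop_bar [(array([255.1, 225.7]), 0.58)]
seat [(array([256.1, 249.6]), 0.76)]
lever [(array([254. , 313.2]), 0.64), (array([255. , 248.4]), 0.38)]
loop []
```

View pics/w5c.png

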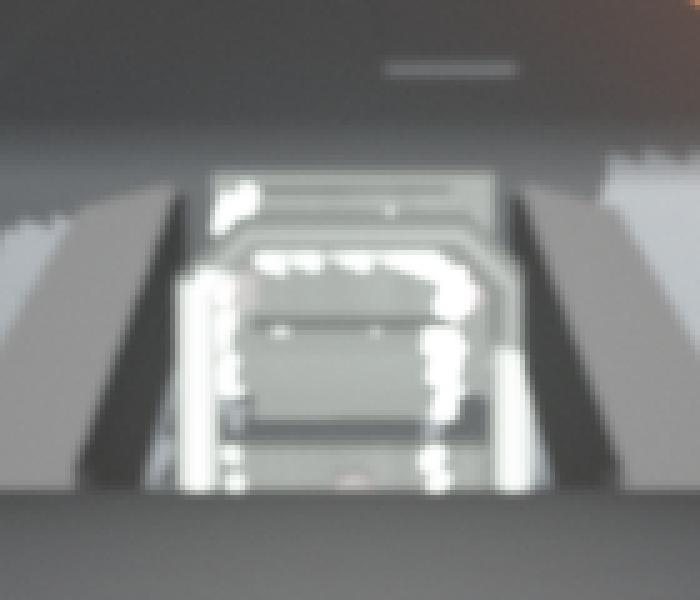

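Run:
```python
from h import *
s=r.sense(); print(s["position"],s["wrist_force"].round(1))
c=np.array([.954,.3,0])
for n,row in dict(bar=227,nose=244.2,noserear=262,plate=214.4).items(): print(n,[(z,(c@atz("wrist",(255,row),z,s)).round(4)) for z in(.232,.238,.242,.246,.25,.254,.258)])
```

```text
[ 0.65364562 -0.06403119  0.23718993] [ 1.4 -5.1  2.1]
bar [(0.232, np.float64(0.606)), (0.238, np.float64(0.6081)), (0.242, np.float64(0.6095)), (0.246, np.float64(0.6109)), (0.25, np.float64(0.6123)), (0.254, np.float64(0.6138)), (0.258, np.float64(0.6152))]
nose [(0.232, np.float64(0.594)), (0.238, np.float64(0.5965)), (0.242, np.float64(0.5982)), (0.246, np.float64(0.5999)), (0.25, np.float64(0.6016)), (0.254, np.float64(0.6032)), (0.258, np.float64(0.6049))]
noserear [(0.232, np.float64(0.5813)), (0.238, np.float64(0.5842)), (0.242, np.float64(0.5862)), (0.246, np.float64(0.5881)), (0.25, np.float64(0.5901)), (0.254, np.float64(0.592)), (0.258, np.float64(0.594))]
plate [(0.232, np.float64(0.6145)), (0.238, np.float64(0.6164)), (0.242, np.float64(0.6176)), (0.246, np.float64(0.6188)), (0.25, np.float64(0.6201)), (0.254, np.float64(0.6213)), (0.258, np.float64(0.6225))]
```

```bash
python3 -m creep '0.1 0.1 0 0 0 0 3.6;0.1 0.1 0 0 0 0 3.6'
```

```text
time: 9.98
position: [0.6537, -0.0641, 0.2365]
tool_rot: [[-0.954, 0.001, 0.301], [-0.301, 0.0, -0.954], [-0.001, -1.0, 0.0]]
wrist_force: [2.6, -4.2, 2.2]
opening: 0.0408
```

```bash
python3 -m creep '0 0.1 0 0 0 0 3.6;0 0.1 0 0 0 0 3.6'
```

```text
time: 10.22
position: [0.6537, -0.0641, 0.2355]
tool_rot: [[-0.954, 0.001, 0.301], [-0.301, 0.0, -0.954], [-0.001, -1.0, 0.0]]
wrist_force: [2.8, -3.3, 1.8]
opening: 0.0408
```

```bash
python3 -m creep '0 0.1 0 0 0 0 3.6;0 0.1 0 0 0 0 3.6'
```

```text
time: 10.48
position: [0.6535, -0.0642, 0.2345]
tool_rot: [[-0.954, 0.001, 0.301], [-0.301, -0.0, -0.954], [-0.001, -1.0, 0.0]]
wrist_force: [3.0, -4.5, 2.2]
opening: 0.0407
```

```bash
python3 -m creep '0 0.1 0 0 0 0 3.6;0 0.1 0 0 0 0 3.6'
```

```text
time: 10.72
position: [0.6533, -0.0643, 0.2334]
tool_rot: [[-0.954, 0.0, 0.301], [-0.301, -0.0, -0.954], [-0.0, -1.0, 0.0]]
wrist_force: [2.3, -5.7, 2.3]
opening: 0.0406
```

```bash
python3 -m creep '0 0.1 0 0 0 0 3.6;0 0.1 0 0 0 0 3.6'
```

```text
time: 10.98
position: [0.6532, -0.0643, 0.2329]
tool_rot: [[-0.954, 0.001, 0.301], [-0.301, -0.0, -0.954], [-0.0, -1.0, 0.001]]
wrist_force: [1.0, -5.6, 4.0]
opening: 0.0404
```

```bash
python3 -m creep '0.15 0 0 0 0 0 3.6;0.3 0 0 0 0 0 3.6;0.3 0 0 0 0 0 3.6'
```

```text
time: 11.35
position: [0.6527, -0.0645, 0.233]
tool_rot: [[-0.954, 0.006, 0.301], [-0.301, 0.001, -0.954], [-0.006, -1.0, 0.001]]
wrist_force: [6.4, -2.9, 3.3]
opening: 0.0405
```

```bash
python3 -m creep '0.1 0 0 0 0 0 3.6;0.2 0 0 0 0 0 3.6;0.2 0 0 0 0 0 3.6'
```

```text
time: 11.72
position: [0.651, -0.065, 0.233]
tool_rot: [[-0.954, 0.006, 0.301], [-0.301, 0.001, -0.954], [-0.006, -1.0, 0.001]]
wrist_force: [5.9, -3.7, 2.6]
opening: 0.0406
```

```bash
python3 -m creep '0.1 0 0 0 0 0 3.6;0.1 0 0 0 0 0 3.6'
```

```text
time: 11.98
position: [0.65, -0.0653, 0.2331]
tool_rot: [[-0.954, 0.006, 0.301], [-0.301, 0.001, -0.954], [-0.006, -1.0, 0.001]]
wrist_force: [6.4, -2.5, 2.7]
opening: 0.0405
```

```bash
python3 -m creep '0.1 0 0 0 0 0 3.6;0.1 0 0 0 0 0 3.6'
```

```text
time: 12.22
position: [0.649, -0.0656, 0.2332]
tool_rot: [[-0.954, 0.006, 0.301], [-0.301, 0.001, -0.954], [-0.006, -1.0, 0.001]]
wrist_force: [6.1, -3.0, 2.6]
opening: 0.0407
```

```bash
python3 -m creep '0.1 0 0 0 0 0 3.6;0.1 0 0 0 0 0 3.6'
```

```text
time: 12.48
position: [0.648, -0.0659, 0.2332]
tool_rot: [[-0.954, 0.006, 0.301], [-0.301, 0.001, -0.954], [-0.006, -1.0, 0.001]]
wrist_force: [5.1, -3.9, 2.8]
opening: 0.0406
```

```bash
python3 -m creep '0.1 0 0 0 0 0 3.6;0.1 0 0 0 0 0 3.6'
```

```text
time: 12.72
position: [0.647, -0.0663, 0.2332]
tool_rot: [[-0.954, 0.006, 0.301], [-0.301, 0.001, -0.954], [-0.006, -1.0, 0.001]]
wrist_force: [6.2, -3.5, 2.6]
opening: 0.0402
```

```bash
python3 -m creep '0.1 0 0 0 0 0 3.6;0.1 0 0 0 0 0 3.6'
```

```text
time: 12.98
position: [0.646, -0.0666, 0.2333]
tool_rot: [[-0.954, 0.006, 0.301], [-0.301, 0.001, -0.954], [-0.006, -1.0, 0.001]]
wrist_force: [5.4, -3.4, 3.9]
opening: 0.0406
```

```bash
python3 -m creep '0.1 0 0 0 0 0 3.6;0.1 0 0 0 0 0 3.6'
```

```text
time: 13.22
position: [0.6449, -0.0669, 0.2332]
tool_rot: [[-0.954, 0.006, 0.301], [-0.301, 0.001, -0.954], [-0.006, -1.0, 0.001]]
wrist_force: [4.5, -3.2, 3.3]
opening: 0.0405
```

```bash
python3 -m creep '0.1 0 0 0 0 0 3.6;0.1 0 0 0 0 0 3.6'
```

```text
time: 13.48
position: [0.6439, -0.0673, 0.2333]
tool_rot: [[-0.954, 0.005, 0.301], [-0.301, 0.001, -0.954], [-0.005, -1.0, 0.001]]
wrist_force: [5.9, -3.0, 3.4]
opening: 0.0407
```

```bash
python3 -m creep '0.1 0 0 0 0 0 3.6;0.1 0 0 0 0 0 3.6'
```

```text
time: 13.72
position: [0.6429, -0.0676, 0.2333]
tool_rot: [[-0.954, 0.005, 0.301], [-0.301, 0.001, -0.954], [-0.005, -1.0, 0.001]]
wrist_force: [4.7, -3.5, 3.4]
opening: 0.0407
```

```bash
python3 look.py w6;python3 - <<'E'
import cv2
i=cv2.imread("pics/w6.png"); cv2.imwrite("pics/w6c.png",cv2.resize(i[180:300,185:325],(700,600),interpolation=3))
E
```

```text
[ 0.6429 -0.0676  0.2333] 13.725
lever_pivot [(array([255.3, 305.3]), 0.68)]
lever_tip [(array([257.7, 340. ]), 0.63)]
loop_bar [(array([254.7, 224.2]), 0.75), (array([253.3, 233.5]), 0.18)]
seat [(array([251.9, 232.1]), 0.93)]
lever [(array([250.7, 302.6]), 0.66)]
loop [(array([251.5, 300.2]), 0.2)]
```

View pics/w6c.png

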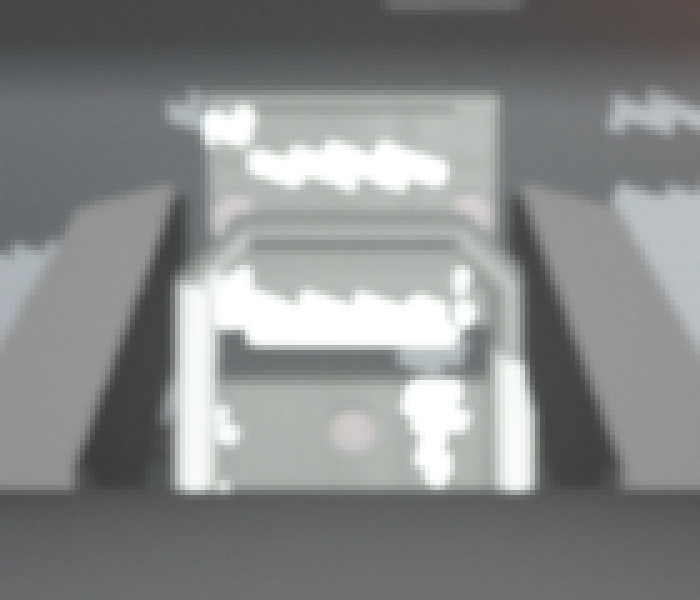

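Run:
```python
from h import *
s=r.sense(); print(s["position"],s["wrist_force"].round(1))
c=np.array([.954,.3,0]); print("tcpX",c@s["position"])
for n,row in dict(bar=225.5,bartop=223,barbot=228,nose=229,noserear=250,plate=198.6).items(): print(n,[(z,(c@atz("wrist",(255,row),z,s)).round(4)) for z in(.234,.238,.242,.246,.25,.254,.258)])
```

```text
[ 0.64289951 -0.06759757  0.23322196] [ 4.8 -2.9  4.8]
tcpX 0.5930468595318293
bar [(0.234, np.float64(0.5978)), (0.238, np.float64(0.5991)), (0.242, np.float64(0.6005)), (0.246, np.float64(0.6018)), (0.25, np.float64(0.6032)), (0.254, np.float64(0.6046)), (0.258, np.float64(0.6059))]
bartop [(0.234, np.float64(0.5994)), (0.238, np.float64(0.6007)), (0.242, np.float64(0.6021)), (0.246, np.float64(0.6034)), (0.25, np.float64(0.6047)), (0.254, np.float64(0.606)), (0.258, np.float64(0.6074))]
barbot [(0.234, np.float64(0.5961)), (0.238, np.float64(0.5975)), (0.242, np.float64(0.5989)), (0.246, np.float64(0.6003)), (0.25, np.float64(0.6017)), (0.254, np.float64(0.6031)), (0.258, np.float64(0.6045))]
nose [(0.234, np.float64(0.5954)), (0.238, np.float64(0.5969)), (0.242, np.float64(0.5983)), (0.246, np.float64(0.5997)), (0.25, np.float64(0.6011)), (0.254, np.float64(0.6025)), (0.258, np.float64(0.6039))]
noserear [(0.234, np.float64(0.5813)), (0.238, np.float64(0.583)), (0.242, np.float64(0.5847)), (0.246, np.float64(0.5865)), (0.25, np.float64(0.5882)), (0.254, np.float64(0.5899)), (0.258, np.float64(0.5916))]
plate [(0.234, np.float64(0.6152)), (0.238, np.float64(0.6161)), (0.242, np.float64(0.6171)), (0.246, np.float64(0.6181)), (0.25, np.float64(0.619)), (0.254, np.float64(0.62)), (0.258, np.float64(0.621))]
```

```bash
python3 -m creep '0.1 0 0 0 0 0 3.6;0.1 0 0 0 0 0 3.6'
```

```text
time: 14.32
position: [0.6419, -0.0679, 0.2332]
tool_rot: [[-0.954, 0.005, 0.301], [-0.301, 0.001, -0.954], [-0.005, -1.0, 0.001]]
wrist_force: [5.3, -3.0, 4.5]
opening: 0.0406
```

```bash
python3 -m creep '0.1 0 0 0 0 0 3.6;0.1 0 0 0 0 0 3.6'
```

```text
time: 14.58
position: [0.6409, -0.0682, 0.2332]
tool_rot: [[-0.954, 0.005, 0.301], [-0.301, 0.001, -0.954], [-0.005, -1.0, 0.001]]
wrist_force: [4.7, -4.1, 3.1]
opening: 0.0407
```

```bash
python3 -m creep '0.1 0 0 0 0 0 3.6;0.1 0 0 0 0 0 3.6'
```

```text
time: 14.82
position: [0.64, -0.0685, 0.2331]
tool_rot: [[-0.954, 0.005, 0.301], [-0.301, 0.001, -0.954], [-0.005, -1.0, 0.001]]
wrist_force: [5.2, -3.3, 3.4]
opening: 0.0403
```

```bash
python3 -m creep '0.1 0 0 0 0 0 3.6;0.1 0 0 0 0 0 3.6'
```

```text
time: 15.08
position: [0.639, -0.0688, 0.233]
tool_rot: [[-0.954, 0.005, 0.301], [-0.301, 0.001, -0.954], [-0.005, -1.0, 0.001]]
wrist_force: [5.2, -3.4, 3.0]
opening: 0.0405
```

```bash
python3 -m creep '0.1 0 0 0 0 0 3.6;0.1 0 0 0 0 0 3.6'
```

```text
time: 15.32
position: [0.638, -0.0691, 0.2329]
tool_rot: [[-0.954, 0.005, 0.301], [-0.301, 0.001, -0.954], [-0.005, -1.0, 0.001]]
wrist_force: [4.8, -4.2, 2.2]
opening: 0.0402
```

```bash
python3 look.py w7;python3 - <<'E'
import cv2
i=cv2.imread("pics/w7.png"); cv2.imwrite("pics/w7c.png",cv2.resize(i[180:300,185:325],(700,600),interpolation=3))
E
```

```text
[ 0.638  -0.0691  0.2329] 15.325
lever_pivot []
lever_tip []
loop_bar [(array([475.5, 359. ]), 0.63)]
seat [(array([256.8, 225.7]), 0.64)]
lever []
loop []
```

View pics/w7c.png

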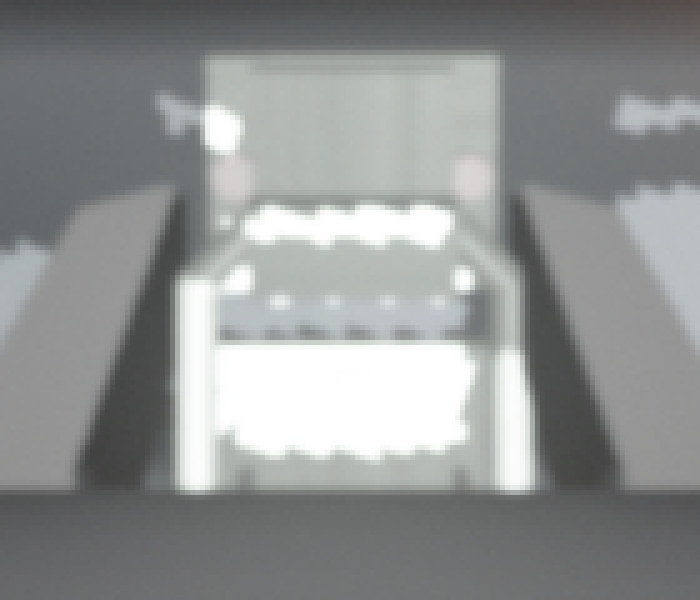

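```bash
python3 -m creep '0.1 0 0 0 0 0 3.6;0.1 0 0 0 0 0 3.6'
```

```text
time: 15.92
position: [0.6376, -0.0692, 0.2329]
tool_rot: [[-0.954, 0.006, 0.301], [-0.301, 0.001, -0.954], [-0.006, -1.0, 0.001]]
wrist_force: [7.1, -2.3, 2.4]
opening: 0.0407
```

```bash
python3 -m creep '0.05 0 0 0 0 0 3.6;0.05 0 0 0 0 0 3.6'
```

```text
time: 16.18
position: [0.6376, -0.0693, 0.2328]
tool_rot: [[-0.954, 0.007, 0.301], [-0.301, 0.001, -0.954], [-0.007, -1.0, 0.001]]
wrist_force: [6.6, -2.9, 1.0]
opening: 0.0408
```

```bash
python3 -m creep '0 0 0 0 0 0 5.4; 0 0 0 0 0 0 5.8; 0 0 0 0 0 0 5.8; 0 -1 0 0 0 0 5.8; 0 -3 0 0 0 0 5.8; 0 -6 0 0 0 0 5.8;0 -9 0 0 0 0 5.8; 0 -9 0 0 0 0 5.8'
python3 look.py w8;python3 - <<'E'
import cv2
i=cv2.imread("pics/w8.png"); cv2.imwrite("pics/w8c.png",cv2.resize(i[130:280,170:340],(680,600),interpolation=3))
E
```

```text
time: 17.18
position: [0.6356, -0.0701, 0.3256]
tool_rot: [[-0.954, 0.006, 0.301], [-0.301, -0.001, -0.954], [-0.005, -1.0, 0.003]]
wrist_force: [0.0, -0.9, -0.6]
opening: 0.0583
[ 0.6356 -0.0701  0.3256] 17.175
lever_pivot [(array([253.3, 238.1]), 0.95), (array([277.4, 357.6]), 0.59)]
lever_tip [(array([253.9, 270.2]), 0.62)]
loop_bar []
seat [(array([253.2, 188.2]), 0.91)]
lever [(array([250.3, 237.4]), 0.91), (array([254.1, 191.2]), 0.25)]
loop []
```

View pics/w8c.png

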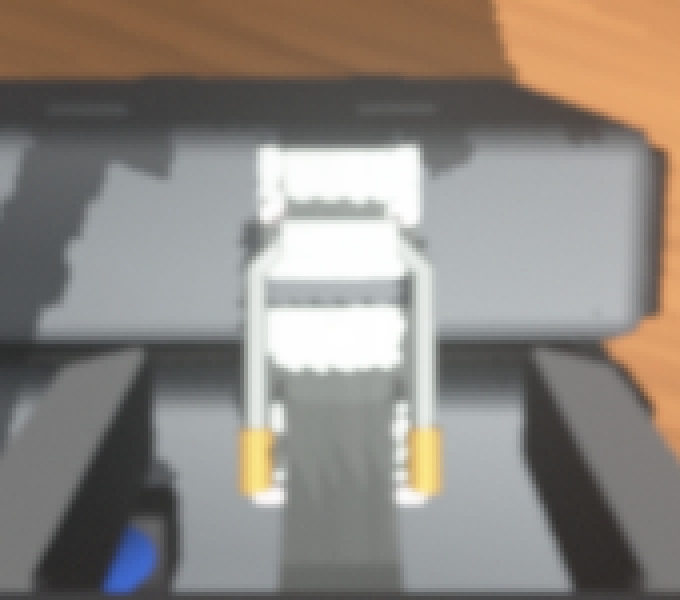

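```bash
python3 -m creep '0.8 0 0 0 0 0 3; 1.5 0 0 0 0 0 0; 1.5 0 0 0 0 0 0; 1.5 0 0 0 0 0 0;1.5 2 0 0 0 0 0; 1.5 3.8 0 0 0 0 0; 1.5 3.8 0 0 0 0 0'
python3 - <<'E'
from h import *
s=r.sense(); p=s["position"]; print("rel",(np.array([.954,.3,0])@p-.551)*1e3,(p[2]-.245)*1e3)
for th in np.arange(1.3,-.01,-.1): print(round(th,1),"tcp",(-44*np.cos(th)+6.5*np.sin(th)+8).round(1),(44*np.sin(th)+6.5*np.cos(th)).round(1))
E
```

```text
time: 18.4
position: [0.6195, -0.0743, 0.283]
tool_rot: [[-0.954, -0.003, 0.301], [-0.301, 0.001, -0.954], [0.003, -1.0, -0.002]]
wrist_force: [-1.1, 0.0, 0.4]
opening: 0.0006
rel 17.74865478959564 37.96583513890872
1.3 tcp 2.5 44.1
1.2 tcp -1.9 43.4
1.1 tcp -6.2 42.2
1.0 tcp -10.3 40.5
0.9 tcp -14.3 38.5
0.8 tcp -18.0 36.1
0.7 tcp -21.5 33.3
0.6 tcp -24.6 30.2
0.5 tcp -27.5 26.8
0.4 tcp -30.0 23.1
0.3 tcp -32.1 19.2
0.2 tcp -33.8 15.1
0.1 tcp -35.1 10.9
-0.0 tcp -36.0 6.5
```

```bash
python3 -m creep '0.4 0 0 0 0 0 0; 0.8 0 0 0 0 0 0; 0.8 0 0 0 0 0 0; 0.8 0 0 0 0 0 0'
```

```text
time: 18.9
position: [0.6127, -0.077, 0.2849]
tool_rot: [[-0.954, 0.001, 0.301], [-0.301, -0.0, -0.954], [-0.001, -1.0, 0.0]]
wrist_force: [-0.1, 0.2, -0.2]
opening: 0.0002
```

```bash
python3 -m creep '0.3 -0.4 0 0 0 0 0; 0.6 -0.4 0 0 0 0 0; 0.8 -0.4 0 0 0 0 0;0.8 -0.4 0 0 0 0 0'
```

```text
time: 19.4
position: [0.6047, -0.0794, 0.2885]
tool_rot: [[-0.954, -0.0, 0.301], [-0.301, -0.0, -0.954], [0.0, -1.0, 0.0]]
wrist_force: [0.2, -0.3, -0.8]
opening: 0.0008
```

```bash
python3 -m creep '0.2 0 0 0 0 0 0; 0.4 0 0 0 0 0 0;0.4 0 0 0 0 0 0'
```

```text
time: 19.77
position: [0.601, -0.0806, 0.2885]
tool_rot: [[-0.954, 0.0, 0.301], [-0.301, -0.0, -0.954], [0.0, -1.0, 0.0]]
wrist_force: [-0.3, 0.8, 0.6]
opening: 0.0003
```

```bash
python3 -m creep '0.2 0.05 0 0 0 0 0; 0.4 0.1 0 0 0 0 0;0.4 0.1 0 0 0 0 0'
```

```text
time: 20.15
position: [0.5979, -0.0817, 0.2875]
tool_rot: [[-0.954, 0.001, 0.301], [-0.301, 0.0, -0.954], [-0.001, -1.0, 0.0]]
wrist_force: [1.6, 1.2, -0.6]
opening: 0.0006
```

```bash
python3 -m creep '0.2 0.05 0 0 0 0 0; 0.4 0.15 0 0 0 0 0;0.4 0.15 0 0 0 0 0'
```

```text
time: 20.52
position: [0.5939, -0.0829, 0.286]
tool_rot: [[-0.954, 0.001, 0.301], [-0.301, 0.0, -0.954], [-0.001, -1.0, 0.0]]
wrist_force: [3.9, 0.9, -0.3]
opening: 0.0005
```

```bash
python3 -m creep '0.2 0.1 0 0 0 0 0; 0.4 0.2 0 0 0 0 0;0.4 0.2 0 0 0 0 0'
```

```text
time: 20.9
position: [0.59, -0.0841, 0.284]
tool_rot: [[-0.954, 0.001, 0.301], [-0.301, 0.0, -0.954], [-0.001, -1.0, 0.0]]
wrist_force: [4.9, 1.4, -0.7]
opening: 0.0006
```

```bash
python3 -m creep '0.2 0.12 0 0 0 0 0; 0.37 0.24 0 0 0 0 0;0.37 0.24 0 0 0 0 0'
```

```text
time: 21.28
position: [0.5867, -0.0852, 0.2819]
tool_rot: [[-0.954, 0.002, 0.301], [-0.301, 0.0, -0.954], [-0.002, -1.0, 0.001]]
wrist_force: [4.9, 3.2, -0.1]
opening: 0.0003
```

```bash
python3 -m creep '0.15 0.17 0 0 0 0 0; 0.3 0.35 0 0 0 0 0;0.3 0.35 0 0 0 0 0'
```

```text
time: 21.65
position: [0.5829, -0.0864, 0.2783]
tool_rot: [[-0.954, -0.0, 0.301], [-0.301, -0.001, -0.954], [0.0, -1.0, 0.0]]
wrist_force: [3.3, 0.2, 4.0]
opening: 0.0007
```

```bash
python3 -m creep '0.15 0.17 0 0 0 0 0; 0.3 0.35 0 0 0 0 0;0.3 0.35 0 0 0 0 0'
```

```text
time: 22.02
position: [0.5795, -0.0874, 0.2743]
tool_rot: [[-0.954, -0.002, 0.301], [-0.301, -0.001, -0.954], [0.002, -1.0, 0.0]]
wrist_force: [0.9, 0.2, 3.9]
opening: 0.0006
```

```bash
python3 -m creep '0.15 0.17 0 0 0 0 0; 0.3 0.35 0 0 0 0 0;0.3 0.35 0 0 0 0 0'
```

```text
time: 22.4
position: [0.5769, -0.0882, 0.2706]
tool_rot: [[-0.954, -0.002, 0.3], [-0.3, -0.0, -0.954], [0.002, -1.0, -0.0]]
wrist_force: [-0.2, -0.0, 3.2]
opening: 0.0002
```

```bash
python3 -m creep '0.12 0.2 0 0 0 0 0; 0.24 0.4 0 0 0 0 0;0.24 0.4 0 0 0 0 0'
```

```text
time: 22.78
position: [0.5748, -0.0887, 0.2664]
tool_rot: [[-0.954, -0.001, 0.301], [-0.301, 0.0, -0.954], [0.001, -1.0, -0.001]]
wrist_force: [-0.2, 0.4, 0.2]
opening: 0.0004
```

```bash
python3 -m creep '0.1 0.2 0 0 0 0 0; 0.2 0.4 0 0 0 0 0;0.2 0.4 0 0 0 0 0'
```

```text
time: 23.15
position: [0.573, -0.0892, 0.2625]
tool_rot: [[-0.954, -0.001, 0.301], [-0.301, 0.0, -0.954], [0.001, -1.0, -0.001]]
wrist_force: [-0.2, -0.9, 0.1]
opening: 0.0003
```

```bash
python3 -m creep '0.1 0.3 0 0 0 0 0; 0.2 0.6 0 0 0 0 0;0.25 0.8 0 0 0 0 0; 0.25 0.8 0 0 0 0 0'
```

```text
time: 23.65
position: [0.5708, -0.09, 0.2548]
tool_rot: [[-0.954, -0.0, 0.301], [-0.301, 0.0, -0.954], [0.0, -1.0, -0.0]]
wrist_force: [-0.6, 0.5, -0.0]
opening: 0.0005
```

```bash
python3 -m creep '0 0.1 0 0 0 0 0; 0 0.2 0 0 0 0 0; 0 0.2 0 0 0 0 0'
```

```text
time: 24.02
position: [0.571, -0.0901, 0.253]
tool_rot: [[-0.954, -0.0, 0.301], [-0.301, -0.0, -0.954], [0.0, -1.0, 0.0]]
wrist_force: [0.0, -0.2, -0.3]
opening: 0.0005
```

```bash
python3 -m creep '0 -2 0 0 0 0 0; -1 -6 0 0 0 0 0; -3 -11 0 0 0 0 0; -4 -14 0 0 0 0 0; -4 -14 0 0 0 0 0;-4 -14 0 0 0 0 0'
python3 look.py w9;python3 - <<'E'
from h import *
i=cv2.imread("pics/w9.png"); b=r.get_image("top")
cv2.imwrite("pics/w9c.png",np.hstack([i[80:380],cv2.resize(b[100:225,180:300],(288,300),interpolation=3)]))
E
```

```text
time: 24.78
position: [0.6084, -0.078, 0.3915]
tool_rot: [[-0.954, -0.003, 0.301], [-0.301, 0.0, -0.954], [0.002, -1.0, -0.001]]
wrist_force: [0.2, 0.4, -0.4]
opening: 0.0008
[ 0.6084 -0.078   0.3915] 24.775
lever_pivot [(array([253.7, 189.7]), 0.82)]
lever_tip [(array([254.6, 228.4]), 0.73)]
loop_bar [(array([256.2, 152.2]), 0.54)]
seat [(array([254.6, 152.1]), 0.76)]
lever [(array([254.9, 191. ]), 0.89)]
loop []
```

View pics/w9c.png

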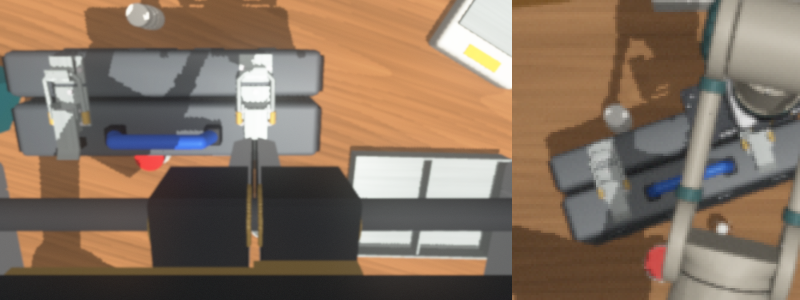

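The wrist view shows the undone latch now matching its twin: collars in the same row, the lever flat towards case -x, and the bar under the nose at about (256,152). I'll check the numbers, then hand in.

Run:
```python
from h import *
s=r.sense(); c=np.array([.954,.3,0])
X=lambda p,z:c@atz("wrist",p,z,s)
p=X((253.7,189.7),.245); print("tip-piv",X((254.6,228.4),.2515)-p,"bar-piv",X((256.2,152.2),.243)-p,"seat-piv",X((254.6,152.1),.245)-p, s["wrist_force"].round(1),s["time"])
r.sign_off()
```

```text
tip-piv -0.04322260014578083 bar-piv 0.04141634092646673 seat-piv 0.04170623164040821 [ 0.4 -0.5  0.1] 25.175
the job is handed in; nothing more can be done
```

The latch is shut and the job was handed in at 25.2 s of the 51 s allowed. No verdict is reported, so the result rests on the checks below.

**Hooking:** I pinched the loop near its bar and lowered it on to the keeper floor, which turned out to be on the low side. I then slid the bar under the nose until it met the back wall. Wrist forces stayed under about 8 N. A picture after letting go showed the nose over the bar.

**Closing:** I pushed the lever over along its arc with closed fingers. The wrist force peaked at about 6 N. It fell to zero at a lever angle of about 0.4 rad, which fits the snap.

**Last checks:**
- **Lever:** on the way down the fingers met nothing as far as 1.5 mm above the flat lever's face. The picture puts the lever tip 43 mm from the pivot on the -x side (44 mm is flat).
- **Bar:** in the last picture it lies 0.3 mm from the seat.
- **Against the twin:** in the last wrist picture the latch looks the same as the shut twin.
- **Robot and desk:** the gripper stood about 140 mm clear with no wrist force. I saw nothing disturbed in the parts of the last picture that show, but I did not check the positions of the other things.

I could not measure the pull of the bar on the keeper or the cover angle. Both are inferred from the snap and the match with the twin.

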